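Shut the blow-off booth and set its air lever

ROBOT

A 6-joint arm with a two-finger parallel gripper is mounted at the origin on the work surface. World frame = base frame: x ahead of the robot, y to its left, z up, the work surface at z = 0. Lengths are in mm, angles in rad, forces in N, time in s.
With the tool pointing down it reaches from about 300 to 875 mm from the base axis. Payload 4.2 kg.
Tool frame: the origin (TCP) lies at the very end of the fingers, on their centre line; the grasp point (between the pads) lies 19 mm behind it; z points along the fingers, y is the line along which they close (so a half turn about z gives the same grasp; the last joint's range is limited). The gripper opens to 85 mm and grips with 20 to 120 N. Pads are 22 mm wide; open, the fingers measure 114 mm over their backs; the gripper's body (76 mm by 85 mm) begins 54 mm behind the grasp point. The pads swing forward as they close: fully open they stand 13 mm farther back than shut.
Start: joints at [1.301, 0.32, 1.565, -0, 1.257, -0.02], TCP at [142.148, 557.17, 198.938] pointing down, gripper open.
Joint ranges: [-3.11, 3.11], [-0.84, 2.01], [0.21, 2.61], [-1.34, 4.49], [0.05, 2.63], [-2.56, 2.56]. Speed limits (rad/s): [2.57, 2.57, 3.14, 3.14, 3.14, 3.14].

INTERFACE

Orientations are given as a unit quaternion [x, y, z, w].
In Python, from cell import r, kin, cams, close_job gives the robot as it stands. Calls block until the motion is done:
- r.move_ptp(position, orientation): joint-space move of the TCP to a pose.
- r.move_l(position, ori=None, max_speed=150): straight line of the TCP; ori=None keeps the orientation; max_speed is the mean speed in mm/s.
- r.move_joints(angles): joint-space move.
- r.gripper_to(opening, f_grip=None): finger opening in mm; f_grip is the grip in N (None keeps the last); returns when the fingers have stopped.
- r.hold(seconds).
- kin.ik(position, orientation): joint angles nearest the present ones, or None.
- r.get_obs(): the state.
- cams.camera(name): name is "scene" or "top"; returns the picture (480x640x3 uint8, red, green, blue); there is no depth.
- cams.camera_info(name): a dict with "K" (3x3 intrinsics, pixels), "k1" (the pictures are not rectified: a ray, as slopes to the right and down, at radius r is drawn at 1 + k1 r^2 times it, then the intrinsics apply), "R" (3x3) and "t" (3): a world point X has camera coordinates R X + t. Camera axes: x right, y down, z forward; pixel columns grow to the right and rows downward; lengths in mm; the calibration is good to about 2 mm. A picture is of the moment at which its call begins. camera_info takes no time and is no camera call.
A pose or a line that the arm cannot do raises r.PlanningError and nothing moves.
- close_job(): hands the job in; it is judged then, once.
The state is a dict: "clock": time; "joint_positions": joint angles; "dq": joint speeds; "joint_torque": joint torques, N m; "ee_pos": TCP position; "tcp_rot": TCP orientation; "wrist_force": force on the tool from outside, world axes, zero at the start; "wrist_torque": the same for the moment, N m; "opening": finger opening in mm; "grasp_force": force on a finger pad.
Only numpy, scipy, OpenCV 4.12 (cv2) and the standard library are available. Lean on these libraries where they do the work, as an engineer would, in place of code of your own. Each camera call takes 0.05 s, during which the arm holds its last target. There are 200 camera calls.

TASK

The steel sleeve is already inside the small parts-cleaning booth. Push the booth's door fully shut so that it snaps onto its catch and stays closed, and only then swing the air valve's ball-ended lever until it is in line with the short flat pointer beside it (same lean as the pointer), and let go. Leave the pointer, the loose spare sleeve, the oil can and the screwdriver where they are.

Things in the scene. Friction and masses are not known exactly. Their poses are not given: they have to be found in the camera images.
- booth: Grey sheet-steel booth fixed to the bench, 220 deep (x) x 280 wide (y) x 240 mm high, standing in front of and to the left of the robot; its open front faces -x of its own frame, roughly towards the robot. Origin: centre of its underside. A 28 mm radius outlet stub rises 70 mm from the rear half of its top (60 mm behind the middle).
- door (a joint): Opening angle of the door in rad: 0 = fully shut, grows as it opens towards the robot (limit 1.6). Swings freely, stays where left. A sprung roller in the booth catches a nib on the door: met at about 0.085 rad (21 mm open at the free edge), takes about 6 to 9 N near the free edge to pass; below 0.03 rad it pulls the door to 0 and holds it. At 0.04 to 0.085 rad the door is not caught.
- door_hinge (a point): Point on the door's vertical hinge axis at the booth's left (+y) front edge, 210 mm above the bench. Axes are the door's: the panel runs 250 mm along -y to its free edge, outer face looks along -x. Panel 16 mm thick (hinge axis in its middle plane), from 33 to 233 mm above the bench; grey frame 36 mm wide round a clear window.
- door_push (a point): Point on the outer face of the door's top frame rail, 200 mm from the hinge axis, 8 mm in front of it, 210 mm above the bench; free to push on. Below it, 232 mm from the hinge, a vertical steel bar handle stands 35 mm off the face, from about 60 to 150 mm above the bench. Axes as door_hinge.
- valve: Air valve fixed to the bench right of the booth: dark base plate 100 (x) x 110 (y) x 22 mm, grey block 97 mm high at x -40 to -12 mm of its frame. Origin: centre of its underside. Lever and pointer turn on one pivot line along the valve's x axis, 70 mm above the origin; the lever swings in the plane x = 0, the pointer in x = +26 mm.
- lever (a joint): Lean of the ball-ended lever in rad: 0 = straight up, positive leans to the valve's +y (towards the booth), limits -0.9 to 0.9. Stiff: takes about 2 N at the ball, and stays where it is left. 12 mm thick steel rod with a black ball knob of 36 mm diameter, 125 mm from the pivot line.
- lever_knob (a point): Centre of the lever's ball knob, 125 mm from the pivot; its z axis points along the lever away from the pivot.
- pointer (a joint): Lean of the short flat aluminium pointer (16 mm wide, 68 mm long with a pointed end), same zero and direction as lever. It marks the setting wanted. Stiff (about 9 N at its tip) but movable: do not disturb it.
- pointer_tip (a point): Tip of the pointer, 68 mm from the pivot line; its z axis points along the pointer away from the pivot.
- sleeve: Bystander: loose spare steel sleeve standing on end, 76 mm outside diameter, 75 mm high. Origin: centre of its underside.
- oil_can: Bystander: brass oil can, 64 mm diameter, 110 mm high, standing. Origin: centre of its underside.
- screwdriver: Bystander: green-handled screwdriver lying on the bench. Origin: under its middle; it lies along its x axis.
There are look-alikes about, which are no part of the job. There is more than one size of the valve; the one meant has the size given above.

How it is judged (in metres and radians):
On the way, in this order (a step that is already met when the one before it is completed fails the run):
1. the door is shut on its catch (value of joint door below 0.02 rad), for 0.3 s.
2. the lever is in line with the pointer, the door still shut (angle between the z axis of lever_knob and the z axis of pointer_tip, either way round below 0.08 rad and value of joint door below 0.02 rad), for 0.3 s.
At the end, for the whole second after the job is handed in: The door is shut on its catch (joint within 0.02 rad of fully shut), and the lever, at rest, leans within 0.08 rad (4.6 degrees) of the pointer (all of step 2 and velocity of joint lever between -0.02 and 0.02 rad/s); the robot touches nothing.
It fails at once if the lever is moved (more than 20 mm at the ball) while the door is not shut (distance of lever_knob from where it was at the start of the episode above 0.02 m and value of joint door above 0.035 rad).
It fails at once if the pointer is moved more than 8 mm at its tip (distance of pointer_tip from where it was at the start of the episode above 0.008 m).
It fails at once if the sleeve, oil can or screwdriver is moved more than 30 mm (distance of any of sleeve, oil_can, screwdriver from where it was at the start of the episode above 0.03 m).
It also fails if it takes over 58 s, if anything falls off the work surface, if the arm or the gripper's body presses on something with over 40 N, if the wrist force passes 120 N, or if a joint passes its speed limit or range.

## Working session

There is one attempt and no reset: what is moved stays moved. The work goes in short steps, each a Python script; the robot and the scene stay as the last script left them, time stands still between calls to the robot, and variables do not carry over. Pictures are saved under pics/ and viewed, at most 10 in all, crops included, and the job is handed in when it is done.

```bash
mkdir -p pics; ls
python3 - <<'E'
from cell import r,kin,cams
import cv2
for n in("scene","top"):
    cv2.imwrite(f"pics/{n}0.png",cams.camera(n)[:,:,::-1]); i=cams.camera_info(n)
    print(n,i)
E
```

```text
pics
scene {'K': array([[581.09772593,   0.        , 321.63020786],
       [  0.        , 581.09772593, 232.00234394],
       [  0.        ,   0.        ,   1.        ]]), 'k1': -0.1816334002993323, 'R': array([[-0.49602861,  0.86823965,  0.01074873],
       [ 0.60094091,  0.35220256, -0.71751194],
       [-0.62675804, -0.34944709, -0.69646327]]), 't': array([ 289.77960137, -189.64482224, 1611.00833269])}
top {'K': array([[450.13238412,   0.        , 322.4145577 ],
       [  0.        , 450.13238412, 240.40422893],
       [  0.        ,   0.        ,   1.        ]]), 'k1': -0.06705407628809018, 'R': array([[-0.01783126, -0.99978331,  0.01074151],
       [-0.99303979,  0.016458  , -0.11662383],
       [ 0.11642177, -0.0127463 , -0.99311807]]), 't': array([ -17.39262378,  539.78973447, 1047.54025714])}
```

View pics/scene0.png

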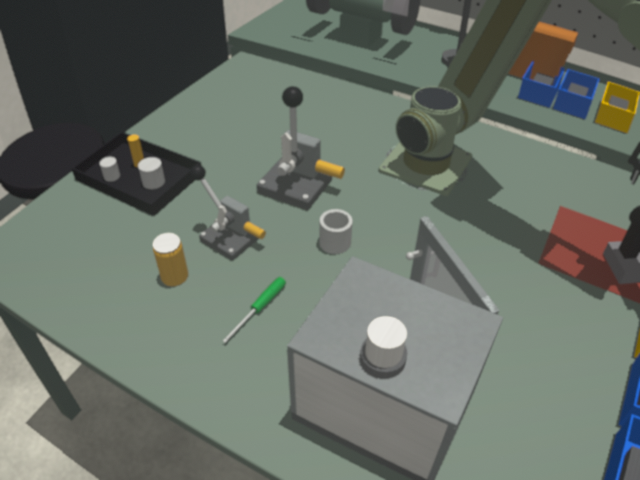

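View pics/top0.png

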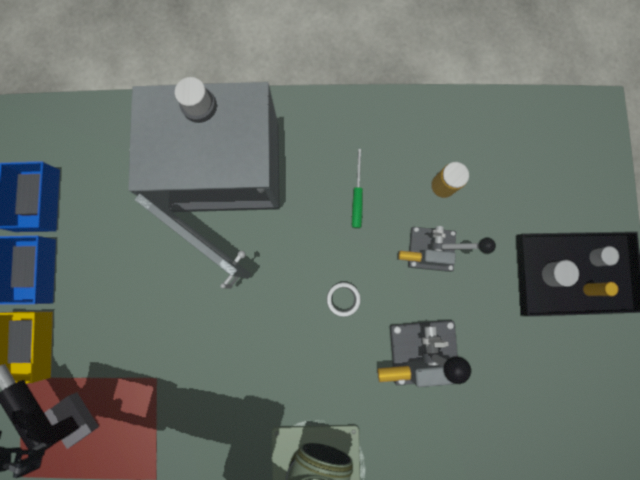

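```bash
cat > h.py <<'E'
import numpy as np, cv2
from cell import r,kin,cams
I={n:cams.camera_info(n) for n in("scene","top")}
def ray(n,p):
    i=I[n];K=i["K"];d=np.array([(p[0]-K[0,2])/K[0,0],(p[1]-K[1,2])/K[1,1]]);u=d.copy()
    for _ in range(30): u=d/(1+i["k1"]*(u@u))
    return -i["R"].T@i["t"], i["R"].T@np.r_[u,1]
def atz(n,p,z):
    o,d=ray(n,p); return o+d*(z-o[2])/d[2]
def tri(ps,pt):
    (a,d),(b,e)=ray("scene",ps),ray("top",pt)
    s,t=np.linalg.lstsq(np.c_[d,-e],b-a,rcond=None)[0]
    p,q=a+s*d,b+t*e; return (p+q)/2,np.linalg.norm(p-q)
def proj(n,X):
    i=I[n];c=i["R"]@np.asarray(X,float)+i["t"];u=c[:2]/c[2];u=u*(1+i["k1"]*(u@u))
    return u*i["K"][0,0]+i["K"][:2,2]
E
python3 - <<'E'
from h import *
np.set_printoptions(precision=1,suppress=True)
for nm,c in dict(big=[(391,323),(456,320),(458,383),(394,386)],small=[(411,227),(455,229),(455,270),(411,269)]).items():
    P=[atz("top",p,22) for p in c]; print(nm,*P,[np.linalg.norm(P[k]-P[k-1]) for k in range(4)])
print("knobs",tri((292,97),(457,370)),tri((198,172),(487,245)))
s=cv2.imread("pics/scene0.png");t=cv2.imread("pics/top0.png")
a=cv2.resize(s[75:255,190:350],None,fx=3.3,fy=3.3,interpolation=2)[:594]
b=cv2.resize(t[215:395,375:505],None,fx=3.3,fy=3.3,interpolation=2)[:594]
c=np.hstack([a,b]);print(c.shape);c=c[:,:];cv2.imwrite("pics/v.png",cv2.resize(a,(528,594)));cv2.imwrite("pics/vt.png",b)
E
```

```text
big [ 339.9 -186.6   22. ] [ 343.2 -343.5   22. ] [ 195. -342.   22.] [ 192.6 -189.2   22. ] [np.float64(147.26739491220093), np.float64(156.98327599786558), np.float64(148.19740551710584), np.float64(152.86252297073483)]
small [ 569.9 -243.5   22. ] [ 563.3 -352.    22. ] [ 463.  -346.8   22. ] [ 467.5 -239.3   22. ] [np.float64(102.43718452716492), np.float64(108.6848540017933), np.float64(100.38994559482322), np.float64(107.53539860161534)]
knobs (array([ 268.6, -264.5,  271.5]), np.float64(1.5720204800822435)) (array([ 507. , -371.4,  168.6]), np.float64(3.418120727736954))
(594, 957, 3)
```

View pics/v.png

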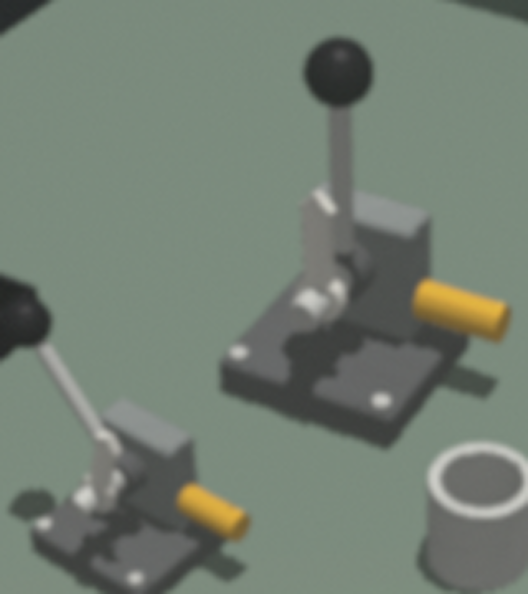

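View pics/vt.png

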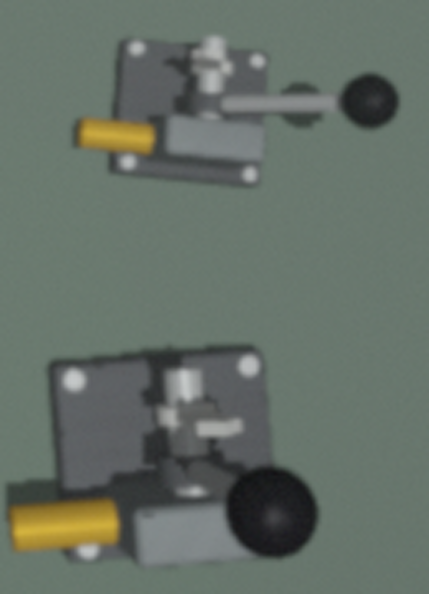

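Run:
```python
from h import *
np.set_printoptions(precision=1,suppress=True)
P=[atz("top",p,240) for p in[(132,88),(268,84),(269,188),(132,193)]];print(*P,[np.linalg.norm(P[k]-P[k-1]) for k in range(4)])
P=[atz("top",p,233) for p in[(139,198),(236,270)]];print("door",*P,np.linalg.norm(P[1]-P[0]))
print("sleeve",atz("top",(344,299),75),"can",atz("top",(455,175),110),"scr",atz("top",(358,150),8),atz("top",(357,226),15))
yaw=-.05;V=np.array([516,-295.4,0]);R=np.array([[np.cos(yaw),-np.sin(yaw),0],[np.sin(yaw),np.cos(yaw),0],[0,0,1]])
def plane(n,p,x):
    o,d=ray(n,p);o=R.T@(o-V);d=R.T@d;return o+d*(x-o[0])/d[0]
for n,p in(("scene",(198,172)),("top",(487,245))):
    q=plane(n,p,0);print("knob",q,np.arctan2(q[1],q[2]-70),np.hypot(q[1],q[2]-70))
q=plane("scene",(222.4,205.9),26);print("tip",q,np.arctan2(q[1],q[2]-70),np.hypot(q[1],q[2]-70))
s=cv2.imread("pics/scene0.png");t=cv2.imread("pics/top0.png")
F=8
a=cv2.resize(s[190:260,195:270],None,fx=F,fy=F,interpolation=2)
b=cv2.resize(t[215:285,400:475],None,fx=F,fy=F,interpolation=2)
def out(im,n,off,ang,c):
    l=[(-8,0),(-8,58),(0,68),(8,58),(8,0)]
    pts=[]
    for w,h in l:
        X=V+R@np.array([26,w*np.cos(ang)+h*np.sin(ang),70-w*np.sin(ang)+h*np.cos(ang)]);pts.append((proj(n,X)-off+.5)*F-.5)
    cv2.polylines(im,[np.int32(pts)],True,c,1)
for ang,c in((-.25,(0,0,255)),(0,(0,255,0)),(.25,(255,255,0))):
    out(a,"scene",np.array([195,190]),ang,c)
cv2.imwrite("pics/pa.png",a)
for ang,c in((-.25,(0,0,255)),(0,(0,255,0)),(.25,(255,255,0))):
    out(b,"top",np.array([400,215]),ang,c)
cv2.imwrite("pics/pb.png",b)
```

```text
[835.3 359.9 240. ] [836.5  80.8 240. ] [620.1  78.8 240. ] [615.4 349.9 240. ] [np.float64(220.14443885633517), np.float64(279.0872994117489), np.float64(216.44542120290222), np.float64(271.15716981574116)]
door [606.5 338.3 233. ] [461. 144. 233.] 242.78255960937022
sleeve [399.6 -72.7  75. ] can [ 675.7 -331.3  110. ] scr [ 770.1 -120.7    8. ] [ 575.5 -112.2   15. ]
knob [  0.  -68.5 174.8] -0.5787446509136507 125.14951535042579
knob [  0.  -91.6 132.6] -0.9718145288834562 110.96752232083655
tip [ 26.   19.5 134.6] 0.29337018068937437 67.43457397936157
```

View pics/pa.png

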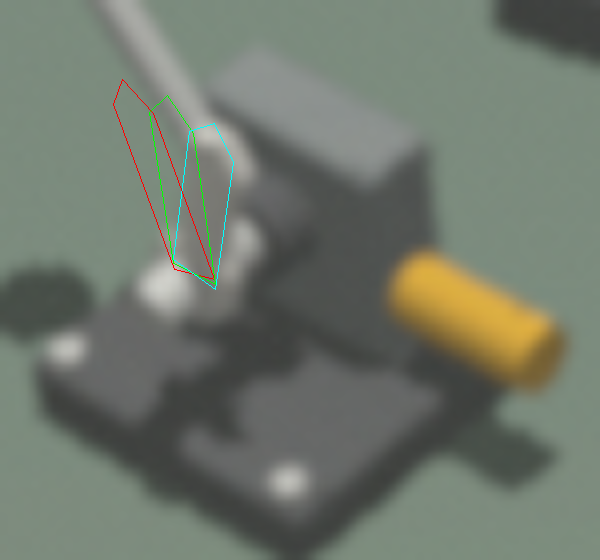

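View pics/pb.png

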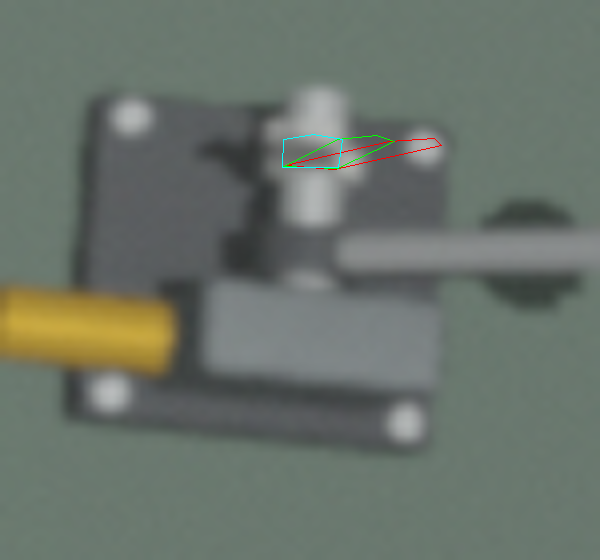

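```bash
cat > fit.py <<'E'
from h import *
from scipy.optimize import least_squares
B={(1,1):(130,117),(1,-1):(427,147),(-1,1):(110,393),(-1,-1):(406,424)}
S={(1,-1):(67,348),(1,1):(288,482)}
def W(p,x,y,z):
    c,s=np.cos(p[2]),np.sin(p[2]);return np.array([p[0]+c*x-s*y,p[1]+s*x+c*y,z])
def f(p):
    o={"scene":p[6:8],"top":p[8:10]};e=list(p[6:10]/1.0)
    for n,D,off in(("top",B,(400,215)),("scene",S,(195,190))):
        for k,v in D.items(): e+=list(proj(n,W(p,k[0]*p[3],k[1]*p[4],24))+o[n]-(np.array(v)+.5)/8+.5-off)
    K=W(p,0,125*np.sin(p[5]),70+125*np.cos(p[5]))
    for n,v in(("scene",(198,172)),("top",(487,245))): e+=list(proj(n,K)+o[n]-v)
    return np.array(e)
s=least_squares(f,[516,-295,-.05,40,45,-.6,0,0,0,0]);p=s.x
if __name__=="__main__":
    np.set_printoptions(precision=3,suppress=True);print(p,s.fun)
    ims={n:cv2.imread(f"pics/{n}0.png") for n in I};rows=[]
    for n,off in(("scene",(205,198)),("top",(418,220))):
        o=p[6:8] if n=="scene" else p[8:10];F=11
        raw=cv2.resize(ims[n][off[1]:off[1]+27,off[0]:off[0]+36],None,fx=F,fy=F,interpolation=2)
        raw=cv2.convertScaleAbs(raw,alpha=1.3);ov=raw.copy()
        for a,c in((.2,(0,0,255)),(.35,(0,255,0)),(.5,(255,255,0))):
            pts=[(proj(n,W(p,26,w*np.cos(a)+h*np.sin(a),70-w*np.sin(a)+h*np.cos(a)))+o-off+.5)*F-.5 for w,h in[(-8,0),(-8,54),(0,68),(8,54),(8,0)]]
            cv2.polylines(ov,[np.int32(pts)],True,c,1)
        rows.append(np.hstack([raw,ov]))
    cv2.imwrite("pics/fit.png",np.vstack(rows))
E
python3 fit.py
```

```text
[ 515.709 -294.551   -0.119   42.171   45.442   -0.677    0.416   -0.182
    0.216   -0.38 ] [ 0.416 -0.182  0.216 -0.38   0.165  0.045 -0.164  0.119 -0.026 -0.011
  0.109 -0.12  -0.165  0.255  0.123  0.198 -0.374 -0.271 -0.301  0.346]
```

View pics/fit.png

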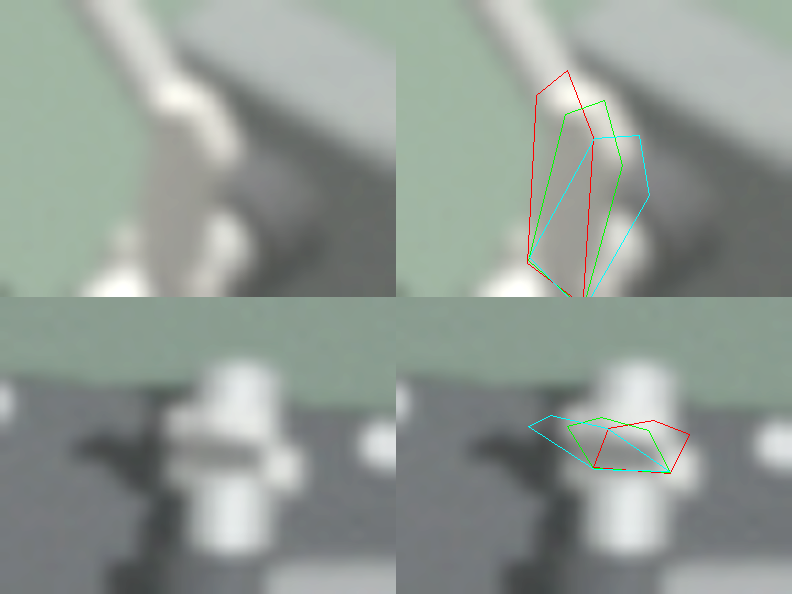

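```bash
cat >> h.py <<'E'
from scipy.spatial.transform import Rotation as Ro
def down(psi): return (Ro.from_euler("z",psi)*Ro.from_euler("x",np.pi)).as_quat()
H=np.array([606.5,338.])
def dpose(th,gap=0,z=198):
    u=np.array([-np.sin(th),-np.cos(th)]);n=np.array([-np.cos(th),np.sin(th)])
    return np.r_[H+200*u+(19+gap)*n,z],down(-th)
E
python3 - <<'E'
from fit import *
np.set_printoptions(precision=3,suppress=True)
# pointer gradient fit, scene
g=cv2.cvtColor(cv2.imread("pics/scene0.png"),6).astype(np.float32)
F=6;g=cv2.GaussianBlur(cv2.resize(g[180:270,190:280],None,fx=F,fy=F,interpolation=2),(0,0),3)
gx,gy=cv2.Sobel(g,5,1,0),cv2.Sobel(g,5,0,1)
res=[]
for a in np.arange(0,.7,.02):
  for x in(26,28,29,30):
    sc=0
    for (w1,h1),(w2,h2) in[((-8,15),(-8,50)),((8,15),(8,50))]:
        q=np.array([(proj("scene",W(p,x,w*np.cos(a)+h*np.sin(a),70-w*np.sin(a)+h*np.cos(a)))+p[6:8]-(190,180)+.5)*F-.5 for w,h in zip(np.linspace(w1,w2,30),np.linspace(h1,h2,30))])
        t=q[-1]-q[0];nn=np.array([-t[1],t[0]])/np.linalg.norm(t);i=q.round().astype(int)
        sc+=abs(np.mean(gx[i[:,1],i[:,0]]*nn[0]+gy[i[:,1],i[:,0]]*nn[1]))
    res.append((sc,a,x))
print([tuple(np.round(v,2)) for v in sorted(res)[::-1][:8]])
# move to door
o=r.get_obs();print(o["tcp_rot"],o["wrist_force"])
for th in(.8,.4,0): print(th,dpose(th)[0],kin.ik(*dpose(th)))
r.gripper_to(0)
r.move_ptp(*dpose(.64,35))
o=r.get_obs();print(o["ee_pos"],o["wrist_force"],o["clock"])
E
```

```text
[(np.float64(32.17), np.float64(0.66), np.float64(26.0)), (np.float64(31.83), np.float64(0.68), np.float64(28.0)), (np.float64(31.78), np.float64(0.66), np.float64(28.0)), (np.float64(31.77), np.float64(0.68), np.float64(26.0)), (np.float64(31.55), np.float64(0.68), np.float64(29.0)), (np.float64(31.49), np.float64(0.66), np.float64(29.0)), (np.float64(31.39), np.float64(0.68), np.float64(30.0)), (np.float64(31.24), np.float64(0.64), np.float64(26.0))]
[ 0.125  0.992 -0.001 -0.   ] [ 0.336 -0.439  0.638]
0.8 [449.791 212.288 198.   ] None
0.4 [511.116 161.187 198.   ] [ 0.284  0.259  1.654 -0.     1.229  2.255]
0 [587.5 138.  198. ] [ 0.212  0.365  1.498 -0.     1.278  1.782]Traceback (most recent call last):
  File "<stdin>", line 21, in <module>
cell.PlanningError: the arm cannot take that pose within its joint ranges
```

```bash
sed -i 's/down(-th)/down(np.pi-th)/' h.py
python3 - <<'E'
from h import *
np.set_printoptions(precision=2,suppress=True)
r.gripper_to(0)
r.move_ptp(*dpose(.64,35))
f0=r.get_obs()["wrist_force"]
for th in np.r_[np.arange(.64,.12,-.04)]:
    P=dpose(th,3);r.move_l(P[0],P[1],max_speed=150)
    o=r.get_obs();print(round(th,2),o["ee_pos"],np.array(o["wrist_force"])-f0,round(o["clock"],2))
    if np.linalg.norm(np.array(o["wrist_force"])-f0)>15: break
cv2.imwrite("pics/top1.png",cams.camera("top")[:,:,::-1])
E
```

```text
0.64 [469.26 191.13 197.75] [-0.19  0.16 -1.18] 3.13
0.6 [474.88 185.8  197.96] [ 0.18  0.3  -1.5 ] 3.38
0.56 [481.25 180.54 197.98] [-0.6   0.34 -1.7 ] 3.63
0.52 [487.76 175.58 197.97] [-0.13  0.33 -0.85] 3.88
0.48 [494.38 170.9  197.94] [ 1.07  0.06 -1.1 ] 4.13
0.44 [501.14 166.57 197.95] [-0.01 -0.74 -0.71] 4.38
0.4 [508.13 162.49 197.93] [ 0.45  0.15 -0.61] 4.63
0.36 [515.18 158.71 197.94] [ 0.6   0.12 -0.91] 4.88
0.32 [522.48 155.21 197.95] [-0.75  0.01 -1.41] 5.13
0.28 [529.82 151.98 197.91] [ 0.36  0.19 -1.45] 5.38
0.24 [537.35 149.06 197.93] [ 0.23 -0.43 -0.74] 5.63
0.2 [544.92 146.46 197.94] [ 0.22 -0.46 -0.99] 5.88
0.16 [552.66 144.14 197.96] [-0.7  -0.63 -1.59] 6.13
```

Continue pushing in small steps, watching the force.

Run:
```python
from h import *
np.set_printoptions(precision=2,suppress=True)
P0=r.get_obs();f0=np.array([.3,-.4,-.5])
for th in np.arange(.14,-.09,-.01):
    P=dpose(th,3);r.move_l(P[0],P[1],max_speed=60)
    o=r.get_obs();f=np.array(o["wrist_force"])-f0;print(round(th,2),o["ee_pos"],f,round(o["clock"],2))
    if f[0]<-14: break
cv2.imwrite("pics/top2.png",cams.camera("top")[:,:,::-1])
a=np.hstack([cv2.imread(f"pics/top{k}.png")[70:300,100:300] for k in(1,2)])
cv2.imwrite("pics/d.png",cv2.resize(a,None,fx=2,fy=2))
```

```text
0.14 [556.66 143.09 197.99] [-1.04  1.41  1.5 ] 6.43
0.13 [558.77 142.54 198.01] [-0.74 -0.13  1.62] 6.68
0.12 [560.8  142.05 197.95] [ 0.09 -0.62  0.24] 6.93
0.11 [562.84 141.6  197.98] [-0.18  0.26  1.  ] 7.18
0.1 [564.8  141.17 197.97] [-0.91  1.2   0.2 ] 7.43
0.09 [566.75 140.78 197.97] [ 0.97  1.23 -0.23] 7.68
0.08 [568.73 140.37 197.99] [-0.92  0.82  0.95] 7.93
0.07 [570.72 140.01 197.96] [-0.96  0.15  0.4 ] 8.18
0.06 [572.71 139.66 197.99] [-0.27  0.28  0.37] 8.43
0.05 [574.68 139.32 197.99] [-0.61  0.43  0.72] 8.68
0.04 [576.65 139.02 197.95] [-0.25  0.19  0.57] 8.93
0.03 [578.32 138.79 197.99] [-1.43  0.76  1.2 ] 9.18
0.02 [578.9  138.59 197.91] [-6.09  0.82  2.58] 9.43
0.01 [579.99 138.36 197.89] [-7.98  2.01  4.07] 9.68
-0.0 [582.89 137.99 197.92] [-4.59  1.01  2.26] 9.93
-0.01 [586.67 137.65 198.02] [-1.96  0.17  0.58] 10.18
-0.02 [589.25 137.67 198.02] [-0.2   0.12  0.88] 10.43
-0.03 [590.82 137.44 197.96] [-0.28  0.94  0.55] 10.68
-0.04 [592.64 137.26 197.95] [-1.14  0.27  0.07] 10.93
-0.05 [594.62 137.15 197.98] [0.7  0.38 0.24] 11.18
-0.06 [596.11 137.06 198.02] [-1.3   0.34  2.01] 11.43
-0.07 [596.24 136.95 197.89] [-7.57  0.9   3.09] 11.68
-0.08 [596.3  136.83 197.85] [-11.7   -0.34   6.08] 11.93
```

View pics/d.png

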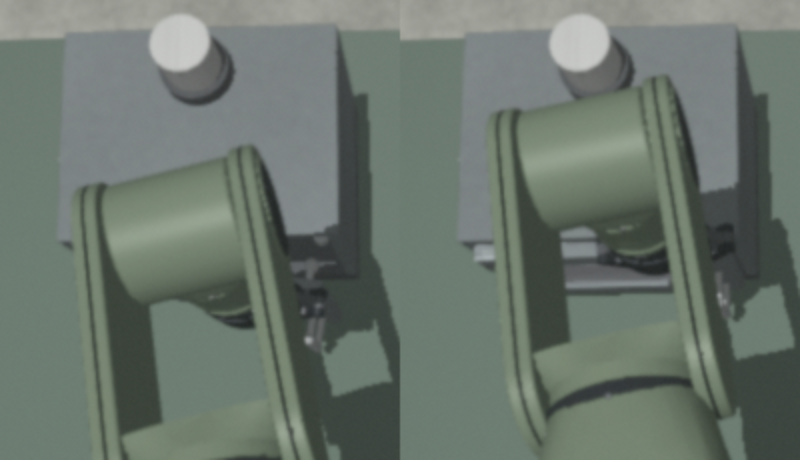

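```bash
cat > k.py <<'E'
from fit import *
np.set_printoptions(precision=2,suppress=True)
def knob(n,im,a):
    c=proj(n,W(p,0,125*np.sin(a),70+125*np.cos(a)))+(p[6:8] if n=="scene" else p[8:10])
    m=(im.max(2)<52).astype(np.uint8);k,l,s,ce=cv2.connectedComponentsWithStats(m)
    return c,[(ce[i].round(1),s[i][2:5]) for i in range(1,k) if np.hypot(*(ce[i]-c))<25 and s[i][4]>20]
def lev(pix): # scene pixel -> lean (and radius, should be 125)
    o,d=ray("scene",np.array(pix)-p[6:8]);c,s=np.cos(p[2]),np.sin(p[2]);Rm=np.array([[c,s,0],[-s,c,0],[0,0,1]])
    o=Rm@(o-np.r_[p[:2],0]);d=Rm@d;q=o-d*o[0]/d[0];return np.arctan2(q[1],q[2]-70),np.hypot(q[1],q[2]-70)
def pp(a,gap,dz=-8): # TCP pushing knob from -y side; gap beyond 18+11
    return W(p,0,125*np.sin(a)-29-gap,70+125*np.cos(a)+dz)
E
python3 - <<'E'
from k import *
for n in I: print(n,knob(n,cv2.imread(f"pics/{n}0.png"),-.677))
print(lev((198,172)))
for h in(1,-1):
    for a in(-.68,.35): print(h,kin.ik(pp(a,0),down(p[2]+h*np.pi/2)))
o=r.get_obs();x=o["ee_pos"]
r.move_l([x[0]-50,x[1],x[2]]);r.move_l([x[0]-50,x[1],300],max_speed=250)
o=r.get_obs();print(o["clock"],o["joint_positions"])
E
```

```text
scene (array([197.62, 171.73]), [])
top (array([486.7 , 245.35]), [(array([486.4, 245.2]), array([ 16,  15, 172], dtype=int32))])
(np.float64(-0.6705853475152134), np.float64(124.08574844308353))
1 [-0.69  0.45  1.46  0.    1.23 -0.57]
1 [-0.52  0.35  1.56  0.    1.22 -0.4 ]
-1 None
-1 None
13.05 [ 0.22  0.26  1.4  -0.    1.48 -1.43]
```

Run:
```python
from k import *
q=down(p[2]+np.pi/2)
P=pp(-.68,30);r.move_ptp(np.r_[P[:2],290],q);r.move_l(P,max_speed=200)
f0=np.array(r.get_obs()["wrist_force"])
for a in np.arange(-.66,.12,.06):
    r.move_l(pp(a,0),max_speed=120);o=r.get_obs();print(round(a,2),o["ee_pos"],np.array(o["wrist_force"])-f0,round(o["clock"],1))
x=np.array(o["ee_pos"]);r.move_l(x-[0,40,0]);r.move_l(np.r_[x[:2]-[0,150],300],max_speed=250)
for n in I:
    im=cams.camera(n);cv2.imwrite(f"pics/{n}3.png",im[:,:,::-1])
    for a in(0.,.15): print(n,a,knob(n,im,a))
```

```text
-0.66 [ 503.59 -398.81  161.73] [-0.61  0.55  0.37] 16.3
-0.6 [ 504.08 -393.57  165.69] [0.07 0.74 0.21] 16.6
-0.54 [ 504.78 -387.08  169.58] [0.01 0.23 0.16] 16.8
-0.48 [ 505.57 -380.41  173.22] [-0.68  0.63  0.72] 17.1
-0.42 [ 506.38 -373.65  176.5 ] [-1.06  0.07  0.07] 17.3
-0.36 [ 507.18 -366.75  179.27] [-0.58  0.51  0.42] 17.6
-0.3 [ 508.   -359.66  181.67] [-0.53  0.09 -0.52] 17.8
-0.24 [ 508.86 -352.49  183.66] [-1.38  0.61  0.1 ] 18.1
-0.18 [ 509.72 -345.18  185.15] [-1.17  0.48  0.64] 18.3
-0.12 [ 510.59 -337.8   186.25] [-0.04  0.66  0.17] 18.6
-0.06 [ 511.43 -330.4   186.85] [-0.53  0.07  0.7 ] 18.8
-0.0 [ 512.33 -322.92  187.05] [-0.8   0.22  0.67] 19.1
0.06 [ 513.19 -315.46  186.8 ] [-1.01  0.73  0.36] 19.3
0.12 [ 514.05 -308.08  186.08] [-0.59 -0.49  0.15] 19.6
scene 0.0 (array([221.07, 175.1 ]), [])
scene 0.15 (array([227.35, 178.84]), [])
top 0.0 (array([454.3 , 240.06]), [])
top 0.15 (array([445.14, 239.22]), [])
```

Run:
```python
from k import *
a=cv2.imread("pics/scene3.png")[140:260,180:280];b=cv2.imread("pics/top3.png")[200:320,400:500]
cv2.imwrite("pics/m.png",cv2.resize(np.hstack([a,b]),None,fx=4,fy=4,interpolation=2))
```

```text
(no output)
```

View pics/m.png

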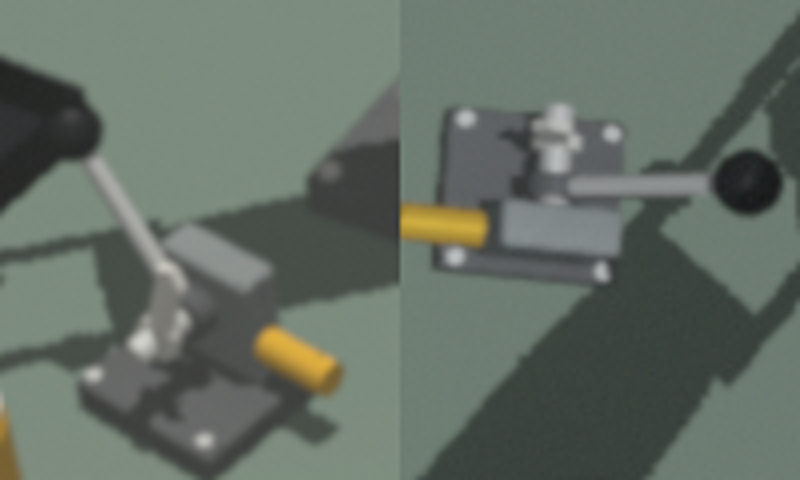

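Run:
```python
from k import *
o=r.get_obs();print(o["opening"],o["ee_pos"],o["clock"],o["tcp_rot"],Ro.from_quat(o["tcp_rot"]).as_matrix())
print(W(p,0,125*np.sin(p[5]),70+125*np.cos(p[5])), tri((198,172.5),(486.7,245.4)))
```

```text
-0.08874800760508111 [ 513.84 -456.43  298.65] 20.8667 [ 0.75  0.66  0.   -0.  ] [[ 0.12  0.99 -0.  ]
 [ 0.99 -0.12  0.  ]
 [ 0.   -0.   -1.  ]]
[ 506.39 -372.28  167.44] (array([ 506.5 , -371.76,  166.58]), np.float64(2.8235306797287283))
```

Run:
```python
from k import *
print(proj("scene",r.get_obs()["ee_pos"]),proj("top",r.get_obs()["ee_pos"]))
r.move_l([505,-425,290],max_speed=300);r.move_l([505,-425,165],max_speed=250)
f0=np.array(r.get_obs()["wrist_force"])
for y in(-410,-402,-396,-390,-384):
    r.move_l([505,y,165],max_speed=80);o=r.get_obs();im=cams.camera("top");print(o["ee_pos"],np.array(o["wrist_force"])-f0,np.array(o["wrist_torque"]),o["joint_torque"],[knob("top",im,-a)[1] for a in (.65,)],o["clock"])
for n in I: cv2.imwrite(f"pics/{n}4.png",cams.camera(n)[:,:,::-1])
a=cv2.imread("pics/scene4.png")[60:260,140:340];b=cv2.imread("pics/top4.png")[190:390,360:560]
cv2.imwrite("pics/m4.png",cv2.resize(np.hstack([a,b]),None,fx=2,fy=2,interpolation=2))
```

```text
[157.67 114.87] [556.59 233.47]
[ 505.52 -409.6   166.48] [-1.06  1.12  0.29] [ 0.01 -0.02 -0.02] [  0.22 -48.96 -23.31   0.04   0.02   0.01] [[(array([486.6, 245.2]), array([ 17,  17, 215], dtype=int32))]] 22.1167
[ 505.04 -401.54  165.13] [-0.71  0.73 -0.6 ] [-0.   -0.03  0.  ] [  0.2  -48.62 -23.23   0.04   0.03   0.01] [[(array([486.5, 245.1]), array([ 17,  17, 209], dtype=int32))]] 22.4167
[ 504.99 -395.69  164.96] [-0.66  0.63 -0.03] [ 0.05  0.03 -0.01] [  0.14 -48.18 -23.19   0.03   0.02   0.01] [[(array([486.7, 245.1]), array([ 17,  17, 219], dtype=int32))]] 22.7167
[ 504.99 -389.67  165.01] [-0.96  1.76  0.22] [0.02 0.03 0.  ] [  0.13 -47.81 -23.16   0.03   0.02   0.01] [[(array([486.7, 245.2]), array([ 17,  17, 229], dtype=int32))]] 23.0167
[ 505.04 -383.64  165.08] [0.6 0.1 1.2] [-0.03  0.03  0.03] [  0.13 -47.48 -23.12   0.03   0.02   0.01] [[(array([486.5, 245.2]), array([ 18,  17, 221], dtype=int32))]] 23.3167
```

View pics/m4.png

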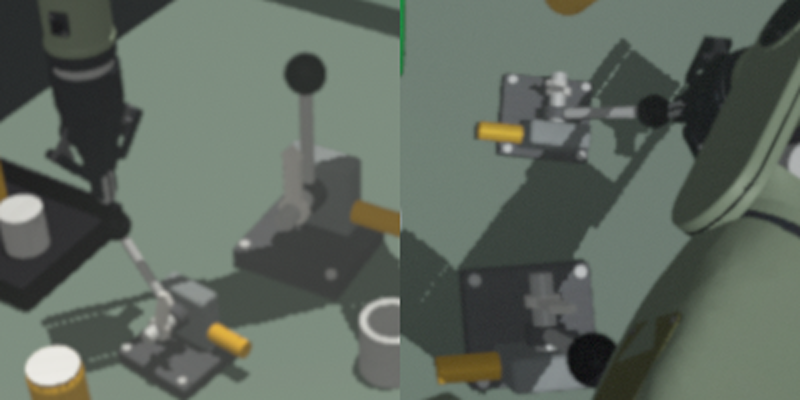

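Run:
```python
from k import *
r.move_l([505,-392,153],max_speed=100)
f0=np.array(r.get_obs()["wrist_force"])
for y in(-384,-378,-372,-366,-360):
    r.move_l([505-.119*-0,y,153],max_speed=80);o=r.get_obs();im=cams.camera("top");print(o["ee_pos"],np.array(o["wrist_force"])-f0,[knob("top",im,-a)[1] for a in (.67,.5)],o["clock"])
```

```text
[ 505.09 -383.43  153.25] [ 0.57  0.04 -0.36] [[(array([505.3, 237.6]), array([  49,   59, 1114], dtype=int32))], []] 24.0083
[ 505.05 -377.58  153.18] [-0.49  0.14  1.16] [[(array([503. , 237.5]), array([  46,   58, 1052], dtype=int32))], [(array([503. , 237.5]), array([  46,   58, 1052], dtype=int32))]] 24.3083
[ 505.03 -371.64  153.04] [0.48 0.01 0.09] [[(array([500.6, 237. ]), array([ 42,  57, 979], dtype=int32))], [(array([500.6, 237. ]), array([ 42,  57, 979], dtype=int32))]] 24.6083
[ 504.98 -365.65  153.03] [ 0.27  1.01 -0.36] [[(array([498.3, 236.6]), array([ 38,  57, 901], dtype=int32))], [(array([498.3, 236.6]), array([ 38,  57, 901], dtype=int32))]] 24.9083
[ 505.01 -359.62  153.04] [ 0.41 -0.58 -0.22] [[(array([496. , 235.9]), array([ 35,  57, 826], dtype=int32))], [(array([496. , 235.9]), array([ 35,  57, 826], dtype=int32))]] 25.2083
```

Run:
```python
from k import *
im=cams.camera("scene");cv2.imwrite("pics/scene5.png",im[:,:,::-1]);t=cams.camera("top");cv2.imwrite("pics/top5.png",t[:,:,::-1])
e=np.array(r.get_obs()["ee_pos"]);print(e,proj("scene",e),proj("top",e))
def asc(im,x0,x1,y0,y1,s=1):
    g=im.max(2)
    for y in range(y0,y1,2*s): print("%3d "%y+"".join(" .:-=+*#%@"[min(9,int(v)//22)] for v in g[y,x0:x1:s]))
asc(im,170,250,140,225);print(); asc(t,425,520,225,270)
```

```text
[ 505.03 -360.04  153.06] [202.58 178.2 ] [478.48 247.15]
140 *******+=-::::--:::......:.:.:.:::::::--::::=+**********************************
142 **++===--::::-=++=:..........::.::::.::::::=+***********************************
144 *+=:::::::::::-=++-::.........:::::::.:.::-+************************************
146 *+=-:::::::::::-=++=-:..::...::::::::::--=+*************************************
148 ***++=--::::..::-+++=:.:.:::.:.::::::-++****************************************
150 =+++**++=-:::...::--::....::::::::::-=+*****************************************
152 .:::-==++++=--::.....::.:::.::::::::=+******************************************
154 ......:::--==+=--:::::.....::::::---=+******************************************
156 ............::--===-::::::..::------=+******************************************
158 ................::::::::::::::-==---=+******************************************
160 .....................::::::.::-==----=+*****************************************
162 ::.......................:::::--=---=++*****************************************
164 :::::::::.........
[... 4213 characters left out ...]

257 =+*********+------=+*********++++----------==+++==--------==+=:.........:::::::::::::::::::::::
259 =+*******++=-----=+**********++++---------=+++++=--:-----=+++=-:.......::::::::::::::::::::::::
261 -==+++++=-------=+***********+++=---------=++++=--:----=++++++=-:.....:::::::::::::::::::::::--
263 ---------:-:::----=====+++++++++=---------=+++=------==++++++++=-:...:::::::::::::::::::::::--=
265 :::::::::::::::--------=++++=++++---------=++-------=+++++++++++=-:.::::::::::::::::::::::::-=+
267 ::::::::::::::::---====*#%%*+++++=----------=--:---=+++++++++++++=-::::::::::::::::::::::::-=++
269 :::::::::::::::::::--==+*##*++++++++++++==-------=++++++++++++++++=-:::::::::::::::::::::--=++*
```

```bash
cat >> k.py <<'E'
def asc(im,x0,x1,y0,y1,s=1):
    g=im.max(2)
    for y in range(y0,y1,2*s): print("%3d "%y+"".join(" .:-=+*#%@"[min(9,int(v)//22)] for v in g[y,x0:x1:s]))
E
python3 - <<'E'
from k import *
r.move_l([505,-360,250],max_speed=250);r.move_l([505,-290,250],max_speed=200);r.hold(.1)
e=np.array(r.get_obs()["ee_pos"]);print(e,r.get_obs()["clock"])
for n,w in(("scene",(35,25)),("top",(30,30))):
    im=cams.camera(n);cv2.imwrite(f"pics/{n}6.png",im[:,:,::-1]);c=proj(n,e);print(n,c)
    x,y=c.astype(int);asc(im,x-w[0],x+w[0],y-w[1]-16,y+w[1])
im=cams.camera("top");print(knob("top",im,-.67))
E
```

```text
[ 504.96 -291.03  249.47] 26.5
scene [222.36 152.99]
111 *****++++=--:::::-=-:....:.......::::.::.:::::::-+********************
113 ***+=-:::::::::::-==-:.........:.:..::::.::::::-+*********************
115 ***+=:::::::::::::-==-:....::.....:::::.:::::::=+*********************
117 ****+=--::::..:.:::=++=::...:.:...:::::::::::-=+**********************
119 ******++=-::...:..::-==-:.:::::.::.::::::-=+++************************
121 *********+==-::.:..:::::::.:.:.:::.::::::=+***************************
123 ************+==-:....::.:..:..::::::::::-+****************************
125 ***************+=-::::.:.::::::::::::---+*****************************
127 ******************++==-:::.::::::::-----=+****************************
129 ***********************+=--::::::-==----=+****************************
131 *************************+=-:::::-==----=+****************************
133 **************************+-:::::-===--==+****************************
135 **************************+=::::::-==--==+****************************
137 ***************************+-:::::-==--=+***************************
[... 3307 characters left out ...]
--:.....::--::-::-:::---:
254 *********+=----------===----=+++++++=-:...::-:::-:-::-:-:--:
256 *********+=---------=+*+=--=++++++++++-:.:::--:::::::--:::::
258 **********=---------=+*+==++++++++++++=-:::---:::-::::::::::
260 **********=---------=+*+==+++++++++++++=-::::---:--:::-::::-
262 -=====+++=----------=++++++++++++++++++---::-:::-::-:::::-::
264 ---------::::::-------=+++++++++++++++=----:::-::--:::::::-:
266 =========----------=---++++++++++++++=-:---::::-:-:::-:::::-
268 ==============----===-=+++++++++++++=--:--::-:-::::::::::---
270 ++=========---:::::---=++++++++++++=--::::-:::-::::::-:-:--=
(array([486.48, 245.29]), [(array([478.4, 225.9]), array([ 29,  57, 682], dtype=int32))])
```

```bash
cat >> k.py <<'E'
def knob2(im,a):
    c=proj("scene",W(p,0,125*np.sin(a),70+125*np.cos(a)))+p[6:8]
    m=(im.max(2)<72).astype(np.uint8);k,l,s,ce=cv2.connectedComponentsWithStats(m)
    return c,[(ce[i],s[i],lev(s[i][:2]+s[i][2:4]/2-.5)) for i in range(1,k) if np.hypot(*(ce[i]-c))<30 and s[i][4]>60]
E
python3 - <<'E'
from k import *
OFF=-34
P=pp(-.68,25,-6+OFF)
x=np.array(r.get_obs()["ee_pos"]);r.move_l(np.r_[P[:2],250],max_speed=250);r.move_l(P,max_speed=200)
f0=np.array(r.get_obs()["wrist_force"])
for a in np.arange(-.68,.1,.06):
    r.move_l(pp(a,0,-6+OFF),max_speed=120);o=r.get_obs();f=np.array(o["wrist_force"])-f0;print(round(a,2),o["ee_pos"],f,round(o["clock"],1))
    if np.linalg.norm(f)>12:break
x=np.array(o["ee_pos"]);r.move_l(x-[0,40,0]);r.move_l(np.r_[x[:2]-[0,140],270],max_speed=250)
for n in I:
    im=cams.camera(n);cv2.imwrite(f"pics/{n}7.png",im[:,:,::-1])
    for a in(-.67,-.3,0.,.15): print(n,a,(knob if n=="top" else lambda n,i,a:knob2(i,a))(n,im,a))
E
```

```text
-0.68 [ 503.46 -400.88  128.41] [ 0.42  0.03 -0.81] 28.5
-0.62 [ 503.83 -395.44  132.29] [ 0.86 -1.03 -0.19] 28.7
-0.56 [ 504.66 -389.78  136.46] [ 0.23 -2.99  2.09] 29.0
-0.5 [ 505.49 -383.53  140.23] [ 0.17 -4.25  1.31] 29.2
-0.44 [ 506.09 -376.26  143.1 ] [ 1.07 -4.01  0.79] 29.5
-0.38 [ 506.54 -368.76  145.58] [ 1.1  -2.33  0.95] 29.7
-0.32 [ 507.27 -361.49  148.05] [ 1.05 -1.88  0.4 ] 30.0
-0.26 [ 508.19 -354.38  150.4 ] [ 0.3  -2.14 -0.42] 30.2
-0.2 [ 509.21 -347.25  152.33] [-0.17 -1.36 -0.72] 30.5
-0.14 [ 510.21 -339.89  153.73] [ 0.49 -0.41 -2.01] 30.7
-0.08 [ 511.1  -332.47  154.6 ] [ 1.32 -0.64 -1.06] 31.0
-0.02 [ 511.94 -325.03  154.92] [ 0.37 -1.45 -1.47] 31.2
0.04 [ 512.82 -317.61  154.82] [ 0.43 -0.04 -0.53] 31.5
0.1 [ 513.67 -310.2   154.26] [ 0.39 -0.54 -0.14] 31.7
scene -0.67 (array([197.8 , 171.65]), [(array([225.05, 177.87]), array([218, 171,  15,  15, 174], dtype=int32), (np.float64(0.09352309628106815), np.float64(122.99391455231742)))])
scene -0.3 (array([209.35, 170.84]), [(array([225.05, 177.87]), array([218, 171,  15,  15, 174], dtype=int32), (np.float64(0.09352309628106815), np.float64(122.99391455231742)))])
scene 0.0 (array([221.07, 175.1 ]), [(array([225.05, 177.87]), array([218, 171,  15,  15, 174], dtype=int32), (np.float64(0.09352309628106815), np.float64(122.99391455231742)))])
scene 0.15 (array([227.35, 178.84]), [(array([225.05, 177.87]), array([218, 171,  15,  15, 174], dtype=int32), (np.float64(0.09352309628106815), np.float64(122.99391455231742)))])
top -0.67 (array([486.48, 245.29]), [])
top -0.3 (array([471.06, 242.2 ]), [(array([448. , 239.4]), array([ 16,  16, 177], dtype=int32))])
top 0.0 (array([454.3 , 240.06]), [(array([448. , 239.4]), array([ 16,  16, 177], dtype=int32))])
top 0.15 (array([445.14, 239.22]), [(array([448. , 239.4]), array([ 16,  16, 177], dtype=int32))])
```

Run:
```python
from k import *
im=cv2.imread("pics/scene7.png");F=4
g=cv2.resize(im[198:232,210:236],None,fx=F,fy=F,interpolation=2).max(2)
for y in range(0,g.shape[0],3): print("%5.1f "%(198+(y+.5)/F-.5)+"".join("0123456789ABCDEFGHIJ"[min(19,int(v)//12)] for v in g[y]))
print("cols 210..236, 4/px")
for x in(26,29):
  for a in(.2,.3,.4,.5):
    print(x,a,[(proj("scene",W(p,x,w*np.cos(a)+h*np.sin(a),70-w*np.sin(a)+h*np.cos(a)))+p[6:8]).round(1).tolist() for w,h in[(-8,10),(-8,54),(0,68),(8,54),(8,10)]])
```

```text
197.6 777777666666666666666666666666666666666666667777888899999988888888888899999AAAABBBBBBBBAAAA9998888777777
198.4 777766666666666666666666666666666666666667777788899999999999988888888899999AAABBBBBBBBBBBBAAAA9999888877
199.1 66666666666666666666666666666666666666777788999AAAAAAAAAA999998888888899999AAABBBBCCCCCCCCBBBBBBAAAA9999
199.9 66666666666666666666666666666666666667778899AAABBBBBBBAAA999998888888899999AAABBBCCCCCCCCCCCCCBBBBBBBAAA
200.6 6666666666666666666666666666666666667778899AAABBBBBBBBAAA999998888888889999AAABBBBCCCCCCCCCCCCCCCCCCBBBB
201.4 666666666666666666666666666666666666777888999AAAAABBAAAAA999998888888889999AAABBBBCCCCCCCCCCCCCCCCCCCCCC
202.1 6666666666666666666666666666666666666777778888999999AA9999999888888888889999AAABBBCCCCCCCCCCCCCCCCCCCCCC
202.9 6666666666666666666666666666666666666666677777888888899999988888888888889999AAABBBBCCCCCCCCCCCCCCCCCCCCC
203.6 6666666666666666666666666666666666666666666667777777888888888888888888889999AAABBBBCCCCCCCCCCCCCCCCCCCCC
204.4 6666666666666666666666666666666666666777777777788888888888888888888888889999AAABBBBBCCCCCCCCCCC
[... 4029 characters left out ...]
0.2 [[216.7, 218.7], [217.3, 206.2], [220.1, 204.0], [222.5, 210.1], [221.8, 222.6]]
26 0.3 [[217.0, 218.8], [219.1, 207.3], [222.4, 205.8], [224.3, 211.7], [222.1, 223.1]]
26 0.4 [[217.4, 218.9], [220.9, 208.7], [224.6, 207.7], [225.9, 213.4], [222.3, 223.5]]
26 0.5 [[217.8, 219.0], [222.6, 210.2], [226.7, 209.8], [227.6, 215.3], [222.6, 224.0]]
29 0.2 [[215.8, 219.5], [216.4, 206.9], [219.2, 204.7], [221.6, 210.8], [220.9, 223.3]]
29 0.3 [[216.1, 219.5], [218.1, 208.1], [221.4, 206.5], [223.3, 212.4], [221.2, 223.8]]
29 0.4 [[216.5, 219.6], [219.9, 209.4], [223.6, 208.4], [225.0, 214.2], [221.4, 224.2]]
29 0.5 [[216.8, 219.7], [221.7, 210.9], [225.8, 210.6], [226.6, 216.0], [221.6, 224.7]]
```

Run:
```python
from k import *
P=pp(.08,30,-40)
r.move_l(np.r_[P[:2],270],max_speed=250);r.move_l(P,max_speed=200)
for a in(.1,.16,.22,.28,.33):
    r.move_l(pp(a,0,-40),max_speed=100)
o=r.get_obs();x=np.array(o["ee_pos"]);print(x,o["wrist_force"]);r.move_l(x-[0,40,0]);r.move_l(np.r_[x[:2]-[0,140],270],max_speed=250)
for n in I:
    im=cams.camera(n);cv2.imwrite(f"pics/{n}8.png",im[:,:,::-1])
    print(n,(knob if n=="top" else lambda n,i,a:knob2(i,a))(n,im,.33))
b=[cv2.imread(f"pics/{n}.png")[190:232,208:240].astype(int) for n in("scene7","scene8")]
print(o["clock"]);asc(cv2.imread("pics/top8.png"),125,285,180,222)
```

```text
[ 516.96 -282.52  148.04] [-0.28 -0.42  0.13]
scene (array([234.96, 184.61]), [(array([234.51, 184.93]), array([228, 178,  14,  15, 169], dtype=int32), (np.float64(0.32281156915839543), np.float64(122.72988756083843)))])
top (array([433.98, 238.44]), [(array([433.1, 238.7]), array([ 18,  17, 192], dtype=int32))])
35.7583
180 +++++******************************************************************************************************************************************+=----::-:::-----
182 +++++******************************************************************************************************************************************+=--::----:------
184 +++++******************************************************************************************************************************************+=-::-:---::-----
186 +++++***************************************************************************************************************++*+++++++++++++++++++++++++---:----::------
188 ++++*********************************+++++++++++++++++++++++++++++++++++++++++===============================----
[... 1987 characters left out ...]
+=========--+##***+------------=++++++++
214 +++++++++++++++++++++++++++++++++++++==----------------=====================-=------------------------------------------------------+#%#**+----------=++++++++++
216 +++++++++++++++++++++++++++++++++++++++++++==-----------------------------------------=======-==========-=========================++*#%#**+=++-----+++++++++++++
218 ++++++++++++++++++++++++++++++++++++++++++++++++++++++++++++++++++++++++++++++++++++++++++++++++++++++++++++++++++++++++++++++++++++*###**+=++=---=+++++++++++++
220 ++++++++++++++++++++++++++++++++++++++++++++++++++++++++++++++++++++++++++++++++++++++++++++++++++++++++++++++++++++++++++++++++++++*##***+=++=---=+++++++++++++
```

```bash
python3 -c "
from cell import r,close_job
r.hold(.3);print(r.get_obs()['clock'],close_job())"
```

```text
the job is handed in; nothing more can be done
37.3583 None
```

I pushed the booth door shut on its catch, then swung the lever of the small (100 × 110 mm) valve to about 0.33 rad, in line with the pointer as I measured it (0.30–0.36 rad), let go and handed in at 37.4 s; `close_job()` returned no verdict, so I don't know whether it passed.

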